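# Set up the specimen station: hang the collection bin and lean the worklist board

### The arm

A 6-joint arm with a two-finger parallel gripper is mounted at the origin on the work surface. World frame = base frame: x ahead of the robot, y to its left, z up, the work surface at z = 0. Lengths are in m, angles in rad, forces in N, time in s.
With the tool pointing down it reaches from about 0.3 to 0.875 m from the base axis. Payload 6.4 kg.
Tool frame: the origin (TCP) lies midway between the tips of the shut fingers; the grasp point (between the pads) lies 19 mm behind it; z points along the fingers, y is the line along which they close (so a half turn about z gives the same grasp; the last joint's range is limited). The gripper opens to 85 mm and grips with 20 to 120 N. Pads are 22 mm wide; open, the fingers measure 114 mm over their backs; the gripper's body (76 mm by 85 mm) begins 54 mm behind the grasp point. The pads swing forward as they close: fully open they stand 13 mm farther back than shut.
Start: joints at [0.925, 0.181, 1.607, -0, 1.354, -0.206], TCP at [0.245, 0.52, 0.231] pointing down, gripper open.
Joint ranges: [-2.99, 2.99], [-0.89, 2.07], [0.3, 2.58], [-1.14, 4.28], [0, 2.63], [-3.12, 3.12]. Speed limits (rad/s): [2.57, 2.57, 3.01, 3.14, 3.14, 3.14].

### API

Orientations are given as a unit quaternion [w, x, y, z].
In Python, from bench import status, camera, ctrl gives the robot as it stands. The module is installed in compiled form; this text tells all that it offers.
- The arm moves only by the shell command python3 -m handwheel 'ROWS'. ROWS is JSON, a list that holds one entry, the list of rows, each a list of 7 numbers: the opening, from -1 (shut) to 1 (fully open), then the shift along the tool's x, y, z in cm, then the turn, a rotation vector about the tool's x, y, z in degrees. A call has 1 to 10 rows; each row is the pose to reach, as a shift and turn from the pose commanded when the call began, along the tool's axes at that moment; what a row does not reach only later rows make up. A row lasts 1/8 s, in which the tool goes at most 62.5 mm and 10.7 degrees, less where a joint would pass 70% of its speed; a pose out of reach is approached as far as the arm can. A call with a gripper value outside its range is refused whole. The fingers move at their own pace and stop on an object; the grip force is fixed at half the most. Time passes only in rows, so rows that repeat a pose let the fingers close. It gives the time, the measured TCP pose, the force, the opening and the grip force at its end, in the units of the state.
- status.get_obs(): the state, without advancing time (a new reading comes with each control period).
- camera(name): name is "side" or "top"; returns a dict with "frame" (480x640x3 uint8, blue, green, red), "depth" (480x640 float32, m along the optical axis (not along the pixel's ray), 0 where there is no reading), "fx", "fy", "cx", "cy" (pixels), "extrinsics" (4x4, takes a point from camera to world coordinates). Camera axes: x right, y down, z forward; pixel columns grow to the right and rows downward; lengths in m; the calibration is good to about 2 mm. A picture is of the moment at which its call begins.
- ctrl.hand_in(): hands the job in; it is judged then, once.
The state is a dict: "time_s": time; "q": joint angles; "dq": joint speeds; "joint_efforts": joint torques, N m; "eef_pos": TCP position; "eef_rot": TCP orientation; "wrist_force": force on the tool from outside, world axes, zero at the start; "torque": the same for the moment, N m; "opening": opening from 0.0 (shut) to 1.0 (fully open); "grasp_force": force on a finger pad.
Only numpy, scipy, OpenCV 4.12 (cv2) and the standard library are available. Lean on these libraries where they do the work, as an engineer would, in place of code of your own. Each camera call takes 0.05 s, during which the arm holds its last target. There are 200 camera calls.

### The job

Set up the specimen station for the next batch. First hang the blue bin by its rear lip on the louvre panel's top rail, squarely in the free place marked with the yellow cap, and let go of it; then take the red worklist board out of its slot holder and lean it on the sloped rest, sheet side outwards, in the middle, its foot on the ledge and its back flat against the slope. Both must stay put by themselves, and the other bins and bench things are to be left where they are.

Things in the scene. Friction and masses are not known exactly. Their poses are not given: they have to be found in the camera images.
- bin_center (a point): Blue plastic carry bin to be hung, open on top, loose on the bench, about 0.25 kg. Body 110 (x) x 100 (y) x 60 mm high, walls 4 mm. This point is on its centre line, 50 mm above its underside. x points to the rear wall with the lip (outer face 55 mm from this point), z up.
- bin_bar (a point): Centre of the blue bin's white carrying bar, for grasping: it runs lengthways over the bin (along x, 110 mm long), 14 mm wide (y), 16 mm tall, its centre 92 mm above the bin's underside, free space below it down to the open rim at 60 mm. Same axes as the bin.
- bin_lip (a point): Middle of the lip's underside on the blue bin, 56 mm above the bin's underside, 4 mm behind the rear wall. From the lip a flange flares down and backwards: the gap between wall and flange is 8 mm at the top and about 15 mm at the mouth; the flange's lower edge is 40 mm above the underside and 18 mm behind the wall. Same axes as the bin.
- panel: Grey louvre panel, 470 mm wide, fixed. Top rail: steel strip 440 mm long (y), 4 mm thick, z = 100 to 160 mm; behind it a 34 mm gap, then the back plate, 165 mm high like the end posts. Origin on the bench under the middle of the rail's front face; bins hang on its -x side; z up. It has 3 bin places, 135 mm apart (y = -135, 0, 135): two are taken.
- free_place (a point): The free place on the rail, marked by a yellow cap (70 mm long) on the back plate's top edge behind it: where the blue bin's centre point (50 mm above its underside) is when it hangs there, 55 mm in front of the rail face, 154 mm above the bench. Same axes as the panel. Hung bins droop forward by a few degrees.
- bin_a_center (a point): Grey bin of the same size without the carrying bar, holding red-capped tubes, hung in another place on the rail; point at its centre, 30 mm above its underside. Leave it hanging.
- bin_b_center (a point): Green bin, otherwise as the grey one, hung in another place on the rail. Leave it hanging.
- board_center (a point): Red worklist board, a flat plate 8 mm thick (x), 150 mm wide (y), 140 mm high (z), about 0.2 kg, with a white ruled sheet on its -x face. It starts upright in the slot holder. This point is its centre, half-way up (70 mm above its lower edge). z points to its upper edge; +x is its plain back.
- holder: White slot holder, 70 x 100 mm, 48 mm high, fixed to the bench: an 11 mm wide slot along its y holds the board upright, the board's lower edge 8 mm above the bench. Origin on the bench under its centre.
- rest: Aluminium board rest, 160 mm wide (y), fixed: two bars sloping 20 degrees (0.349 rad) back from vertical, 85 mm long; at their foot a ledge at right angles to them, 22 mm deep up to a toe strip 10 mm high. Origin on the bench; front (from where the board is seen) is -x, the slope rises towards +x, z up.
- rest_corner (a point): Middle of the corner where the rest's sloping front face meets its ledge, 30 mm above the bench; same axes as the rest. The slope rises from it along (sin 20, 0, cos 20 degrees); a board seated there has its lower back edge along this corner.
- tube_rack: Blue tube rack with red-capped tubes, 90 x 210 mm, 101 mm high; bystander.
- jar: White jar with a red cap, 60 mm across, 75 mm high; bystander.
- reagent: Amber bottle with a blue cap, 72 mm across, 150 mm high; bystander.
- mouse: Black computer mouse, 100 x 62 x 30 mm; bystander.
Mind the look-alikes: they are no part of the job. Of the things shaped like the part that bears board_center, the red one is meant.

How it is judged:
By the outcome, as a careful person would: the job done as asked, in the order asked, and still so for the second after the job is handed in, with the robot touching nothing.
It also fails if it takes over 51 s, if anything falls off the work surface, if the arm or the gripper's body presses on something with over 40 N, if the wrist force passes 120 N, or if a joint passes its speed limit or range.

## Working session

There is one attempt and no reset: what is moved stays moved. The work goes in short steps, Python scripts to look and compute and a shell command to move; the robot and the scene stay as the last step left them, time stands still between calls to the robot, and variables do not carry over. Pictures are saved under pics/ and viewed, at most 10 in all, crops included, and the job is handed in when it is done.

```bash
mkdir -p pics; cat > h.py <<'E'
import numpy as np, cv2
from bench import status, camera, ctrl
def snap(n):
    c=camera(n); d=c['depth']; v,u=np.mgrid[:480,:640]
    P=np.stack([(u-c['cx'])/c['fx']*d,(v-c['cy'])/c['fy']*d,d],-1)
    E=np.array(c['extrinsics']); W=P@E[:3,:3].T+E[:3,3]; W[d==0]=np.nan
    return c['frame'],W,c
E
python3 - <<'E'
from h import *
for n in ('top','side'):
    f,W,c=snap(n); cv2.imwrite(f'pics/{n}0.png',f); np.savez(f'{n}0.npz',f=f,W=W)
    print(n,np.round(c['extrinsics'],3).tolist(),c['fx'],c['cx'],c['cy'])
o=status.get_obs(); print(o)
E
```

```text
top [[-0.015, -0.998, 0.066, 0.483], [-1.0, 0.015, 0.007, 0.003], [-0.008, -0.066, -0.998, 1.073], [0.0, 0.0, 0.0, 1.0]] 442.30685233769304 325.1895533175346 236.38892019642236
side [[-0.98, -0.118, 0.16, 0.362], [-0.199, 0.589, -0.783, 1.007], [-0.001, -0.799, -0.601, 0.88], [0.0, 0.0, 0.0, 1.0]] 535.3297933663156 314.3381947807004 240.5306382347936
{'time_s': 0.1, 'q': array([ 9.24689556e-01,  1.81496745e-01,  1.60786665e+00, -5.01617072e-05,
        1.35377727e+00, -2.06290987e-01]), 'dq': array([-0.00028841, -0.00206267, -0.0016918 ,  0.0016102 ,  0.00024465,
       -0.00051655]), 'joint_efforts': array([-5.63009980e-04, -4.45873868e+01, -3.52241671e+01, -2.91384313e-04,
        3.98919045e-03, -4.65683377e-05]), 'eef_pos': array([0.2445217 , 0.51989353, 0.23047735]), 'eef_rot': array([-2.97685011e-04,  2.18134380e-01,  9.75918435e-01, -7.14887525e-04]), 'wrist_force': array([ 0.3409314 , -0.25899426, -1.08706722]), 'torque': array([-0.01296416, -0.01968768,  0.03424771]), 'grasp_force': 0.0, 'opening': 1.001790840366493}
```

View pics/top0.png

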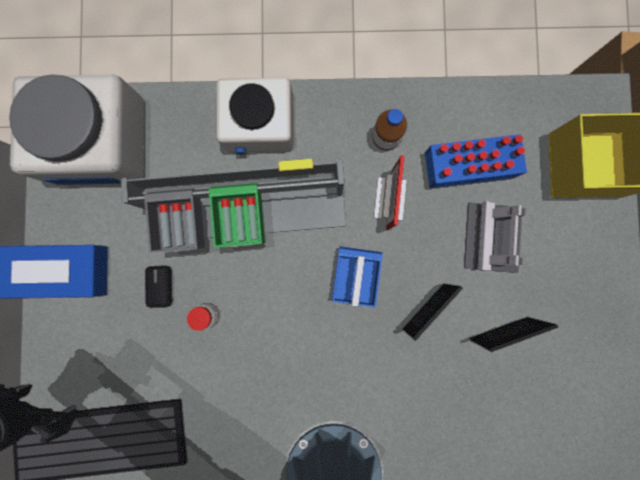

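View pics/side0.png

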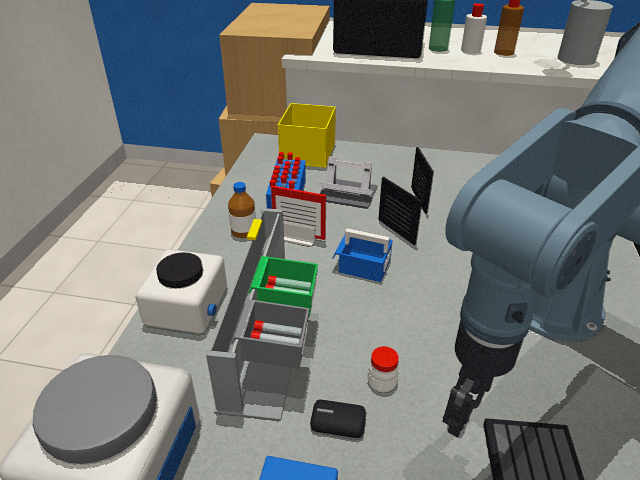

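Top view: the blue bin is at (357,277) with its white bar, the red board in its holder at (398,190), the rest at (495,237), the rail from (128,195) to (343,180) and the yellow cap at (296,165). 

Could be taken for the bin: the blue box (50,271), the blue rack (476,160) and the yellow bin (600,155). The one with the white bar is meant. Could be taken for the board: the black plates at (430,311) and (513,333). The red one is meant.

```bash
python3 - <<'E'
from h import *
t=np.load('top0.npz');s=np.load('side0.npz')
a=cv2.resize(t['f'][235:315,320:400],(400,400),interpolation=2);b=cv2.resize(t['f'][145:285,365:535],(400,330),interpolation=2)
c=cv2.resize(s['f'][150:290,260:400],(400,400),interpolation=2)
im=np.zeros((600,800,3),np.uint8);im[:300,:300]=cv2.resize(a,(300,300));im[:300,300:664]=cv2.resize(b,(364,300));im[300:,:300]=cv2.resize(c,(300,300))
im[300:,300:800]=cv2.resize(s['f'][150:260,260:440],(500,300),interpolation=2)
cv2.imwrite('pics/crop0.png',im)
def rect(P,name):
    r=cv2.minAreaRect(P[:,:2].astype(np.float32)*1000); print(name,len(P),np.round(r[0],1),np.round(r[1],1),round(r[2],1),'z',np.round(np.nanpercentile(P[:,2],[2,50,98]),3))
for n,d in (('top',t),('side',s)):
    f,W=d['f'],d['W']; hsv=cv2.cvtColor(f,cv2.COLOR_BGR2HSV); H,S,V=[hsv[...,i].astype(int) for i in range(3)]
    x,y,z=W[...,0],W[...,1],W[...,2]
    box=lambda x0,x1,y0,y1,z0,z1:(x>x0)&(x<x1)&(y>y0)&(y<y1)&(z>z0)&(z<z1)
    nb=box(.3,.5,-.2,.05,.0,.15)
    rect(W[nb&(abs(H-110)<15)&(S>120)&(z>.045)],n+' bin blue top')
    rect(W[nb&(S<60)&(V>150)&(z>.07)],n+' bar')
    rect(W[box(.4,.8,-.3,.1,.05,.2)&((H<8)|(H>172))&(S>150)&(y>-.23)],n+' red board')
    rect(W[box(.4,.8,-.3,.1,.09,.2)&(abs(H-28)<6)&(S>150)|box(.55,.75,-.1,.25,.1,.25)&(abs(H-28)<6)&(S>150)],n+' cap')
    rect(W[box(.4,.62,-.5,-.25,.005,.2)&(S<90)],n+' rest')
    rect(W[box(.5,.75,-.06,.52,.145,.2)&(S<60)],n+' panel top')
    rect(W[box(.45,.7,-.25,-.07,.035,.06)&(S<60)&(V>140)],n+' holder top')
E
```

```text
top bin blue top 267 [450.  -59.9] [ 99.3 111.9] 81.5 z [0.046 0.059 0.063]
top bar 311 [447.2 -59.6] [ 14.  105.3] 81.5 z [0.09  0.099 0.103]
top red board 248 [ 639.9 -146.1] [  6.3 147. ] 82.9 z [0.083 0.146 0.15 ]
top cap 270 [690.9  69.6] [18.  68.6] 4.3 z [0.171 0.174 0.177]
top rest 3653 [ 511.8 -371.9] [215.9 246.1] 0.7 z [0.005 0.029 0.134]
top panel top 3192 [616.9 252.3] [556.6 223.3] 84.6 z [0.146 0.158 0.187]
top holder top 97 [ 644.4 -135.1] [ 8.1 92.8] 83.1 z [0.043 0.047 0.051]
side bin blue top 418 [ 424.9 -102.8] [227.7 125.2] 66.8 z [0.045 0.057 0.11 ]
side bar 160 [447.1 -58.1] [ 19.4 106.6] 82.0 z [0.093 0.104 0.107]
side red board 639 [ 641.4 -142.8] [ 15.  152.3] 83.4 z [0.059 0.138 0.153]
side cap 200 [576.4 -57.8] [485.7 127.3] 61.2 z [0.17  0.178 0.181]
side rest 2272 [ 513.4 -375.2] [250.6 212.1] 89.0 z [0.005 0.016 0.122]
side panel top 4030 [615.9 253.1] [554.7 225.5] 84.5 z [0.146 0.157 0.188]
side holder top 167 [ 630.7 -136.2] [ 27.2 103.6] 83.9 z [0.037 0.052 0.06 ]
```

View pics/crop0.png

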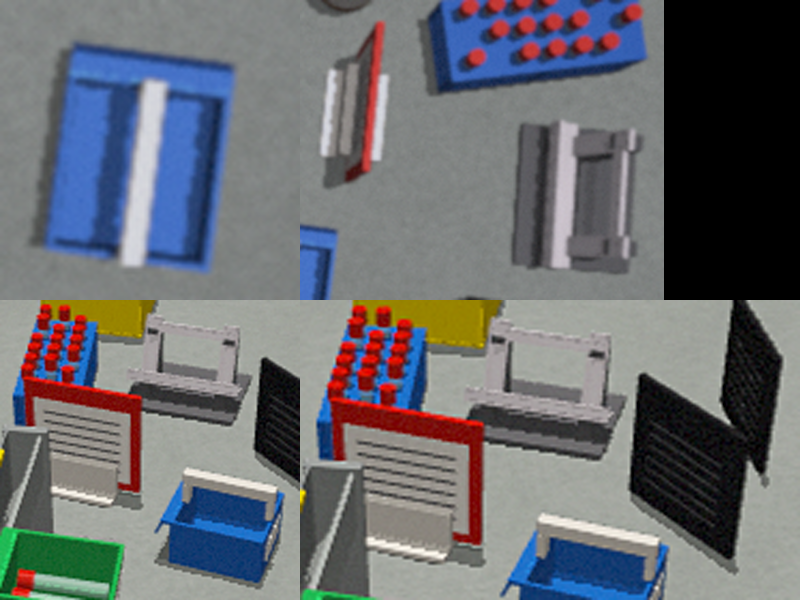

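Crops: the bin's lip is on its far (+x) side, its bar upright. The red board's sheet faces +y. The rest has its toe strip at u≈487 in the top view and its bars at u≈515, so its front faces +y, like the sheet. Next I measure the rail, the rest and the board in more detail.

```bash
python3 - <<'E'
from h import *
t=np.load('top0.npz');s=np.load('side0.npz')
def fit(P,k=0):
    # robust line in xy
    vx,vy,x0,y0=cv2.fitLine(P[:,:2].astype(np.float32),cv2.DIST_HUBER,0,.001,.001).ravel(); return np.degrees(np.arctan2(vy,vx)),x0,y0
def rect(P,n):
    r=cv2.minAreaRect(P[:,:2].astype(np.float32)*1000); print(n,len(P),np.round(r[0],1),np.round(r[1],1),round(r[2],1),'z',np.round(np.percentile(P[:,2],[2,50,98]),3))
for n,d in (('top',t),('side',s)):
    f,W=d['f'],d['W']; hsv=cv2.cvtColor(f,cv2.COLOR_BGR2HSV); H,S,V=[hsv[...,i].astype(int) for i in range(3)]
    x,y,z=W[...,0],W[...,1],W[...,2]
    a=np.radians(4.5); px=(x-.69)*np.cos(a)+(y-.07)*np.sin(a); py=-(x-.69)*np.sin(a)+(y-.07)*np.cos(a)
    # panel: histogram of px for high pts
    m=(abs(py)<.6)&(px>-.08)&(px<.03)&(py>-.12)&(py<.42)&(z>.14)&(z<.185)&(S<70)
    h,e=np.histogram(px[m],bins=np.arange(-.08,.03,.004)); print(n,'px',dict(zip(np.round(e[:-1]*1000).astype(int).tolist(),h.tolist())))
    mr=m&(px>-.065)&(px<-.035)&(py>-.05)&(py<.06); print('rail near free',fit(W[mr]),np.percentile(px[mr],[5,50,95]),np.percentile(z[mr],[10,50,90]))
    print('py extent',np.percentile(py[m],[.5,99.5]))
    cap=(abs(H-28)<6)&(S>150)&(abs(px)<.03)&(abs(py)<.06)&(z>.15); rect(W[cap],'cap')
    g=(abs(H-60)<15)&(S>100)&(z>.13)&(x>.45)&(x<.68)&(y>.1)&(y<.3); rect(W[g],'green')
    # rest
    m=(x>.43)&(x<.62)&(y>-.44)&(y<-.3)&(z>.02)&(z<.125)&(S<90); rect(W[m],'rest>20')
    hi=m&(z>.085); rect(W[hi],'rest high'); print(fit(W[hi]))
    h,e=np.histogram(z[m],bins=np.arange(.02,.13,.01)); print(h)
    toe=m&(V>140)&(z<.05); rect(W[toe],'rest bright low'); print(fit(W[toe]))
    np.savetxt(n+'_rest.txt',np.c_[W[m],V[m]])
E
```

```text
top px {-80: 21, -76: 23, -72: 21, -68: 20, -64: 20, -60: 22, -56: 20, -52: 22, -48: 79, -44: 149, -40: 398, -36: 241, -32: 99, -28: 86, -24: 76, -20: 29, -16: 34, -12: 30, -8: 32, -4: 119, 0: 578, 4: 75, 8: 8, 12: 0, 16: 0, 20: 0, 24: 0}
rail near free (np.float32(-85.91514), np.float32(0.6507938), np.float32(0.08089486)) [-0.03932604 -0.03828512 -0.0354185 ] [0.14480698 0.15785492 0.16078076]
py extent [-0.09706751  0.36411951]
cap 270 [690.9  69.6] [18.  68.6] 4.3 z [0.171 0.174 0.177]
green 1050 [592.2 201. ] [128.6 108.8] 3.9 z [0.132 0.157 0.166]
rest>20 1736 [ 542.2 -390.4] [ 79.1 153.9] 84.0 z [0.027 0.048 0.108]
rest high 555 [ 543.1 -413.9] [ 32.5 132.1] 84.0 z [0.087 0.098 0.11 ]
(np.float32(-5.246886), np.float32(0.5463771), np.float32(-0.40522072))
[158 491 281  84  59  75  86 294 198  10]
rest bright low 530 [ 544.3 -370.9] [ 28.9 153.8] 84.3 z [0.027 0.033 0.049]
(np.float32(-5.556582), np.float32(0.5432094), np.float32(-0.37165606))
side px {-80: 42, -76: 47, -72: 43, -68: 45, -64: 50, -60: 46, -56: 46, -52: 47, -48: 160, -44: 217, -40: 375, -36: 202, -32: 106, -28: 87, -24: 71, -20: 49, -16: 56, -12: 55, -8: 55, -4: 227, 0: 631, 4: 64, 8: 11, 12: 0, 16: 0, 20: 0, 24: 0}
rail near free (np.float32(-85.971725), np.float32(0.64966446), np.float32(0.086091734)) [-0.04010079 -0.03904709 -0.03573464] [0.14444597 0.15847791 0.16403953]
py extent [-0.09317911  0.36906691]
cap 198 [691.2  72.8] [20.6 73.8] 3.9 z [0.171 0.178 0.181]
green 1762 [590.5 218.5] [129.8 144.1] 3.5 z [0.131 0.153 0.169]
rest>20 923 [ 540.1 -387.5] [ 89.  151.4] 84.4 z [0.024 0.057 0.111]
rest high 298 [ 542.6 -410.5] [ 43.8 133.3] 84.3 z [0.087 0.1   0.114]
(np.float32(-5.797723), np.float32(0.542527), np.float32(-0.4021486))
[ 43  93 219 123  62  55  53 123 124  28]
rest bright low 258 [ 542.2 -364.1] [ 46.3 149.7] 82.2 z [0.036 0.044 0.05 ]
(np.float32(-6.525167), np.float32(0.5393741), np.float32(-0.3533492))
```

```bash
cat >> h.py <<'E'
from scipy.spatial.transform import Rotation as Ro
def cur():
    o=status.get_obs(); q=o['eef_rot']; return o['eef_pos'],Ro.from_quat([q[1],q[2],q[3],q[0]]),o
def down(yawy):  # tool z down, tool y at world angle yawy (deg)
    a=np.radians(yawy); y=np.array([np.cos(a),np.sin(a),0]); z=np.array([0,0,-1.]); return Ro.from_matrix(np.c_[np.cross(y,z),y,z])
def rel(p,R):
    p0,R0,_=cur(); print('shift cm',np.round(R0.inv().apply(np.array(p)-p0)*100,2),'turn deg',np.round((R0.inv()*R).as_rotvec(degrees=True),2))
E
python3 - <<'E'
from h import *
rel([.447,-.0595,.17],down(81.75)); rel([.447,-.0595,.073],down(81.75))
E
```

```text
shift cm [-42.99 -43.8    6.1 ] turn deg [ -0.08  -0.03 -16.95]
shift cm [-42.99 -43.78  15.8 ] turn deg [ -0.08  -0.03 -16.95]
```

```bash
python3 -m handwheel '[[[1,-43,-43.8,6.1,-0.1,0,-17],[1,-43,-43.8,6.1,-0.1,0,-17],[1,-43,-43.8,6.1,-0.1,0,-17],[1,-43,-43.8,6.1,-0.1,0,-17],[1,-43,-43.8,6.1,-0.1,0,-17],[1,-43,-43.8,6.1,-0.1,0,-17],[1,-43,-43.8,6.1,-0.1,0,-17],[1,-43,-43.8,6.1,-0.1,0,-17],[1,-43,-43.8,6.1,-0.1,0,-17],[1,-43,-43.8,6.1,-0.1,0,-17]]]'; python3 -c "
from h import *
rel([.447,-.0595,.17],down(81.75)); rel([.447,-.0595,.073],down(81.75));print(cur()[2]['q'])"
```

```text
time_s: 1.35
eef_pos: [0.4476, -0.0613, 0.17]
eef_rot: [0.0, 0.072, 0.997, 0.001]
wrist_force: [1.5, 0.9, 0.5]
opening: 0.997
grasp_force: 0.0
shift cm [0.08 0.17 0.  ] turn deg [ 0.1   0.02 -0.01]
shift cm [0.09 0.16 9.7 ] turn deg [ 0.1   0.02 -0.01]
[-0.4013596  -0.03360367  1.96699056  0.00198736  1.20827975 -1.82875035]
```

```bash
python3 -m handwheel '[[[0,0.1,0.1,4.5,0,0,0],[0,0.1,0.1,9.7,0,0,0],[0,0.1,0.1,9.7,0,0,0],[-1,0.1,0.1,9.7,0,0,0],[-1,0.1,0.1,9.7,0,0,0],[-1,0.1,0.1,9.7,0,0,0],[-1,0.1,0.1,9.7,0,0,0],[-1,0.1,0.1,9.7,0,0,0]]]'; python3 -c "
from h import *
rel([.447,-.0595,.073],down(81.75))"
```

```text
time_s: 2.35
eef_pos: [0.4482, -0.0587, 0.0752]
eef_rot: [0.002, 0.071, 0.997, -0.0]
wrist_force: [-0.1, -2.8, 7.4]
opening: 0.152
grasp_force: 62.9
shift cm [ 0.11 -0.09  0.22] turn deg [0.01 0.23 0.06]
```

```bash
python3 -c "
from h import *
rel([.5657,.0617,.235],down(94.05))"
python3 -m handwheel '[[[-1,0,0,-4,0,0,0],[-1,0,0,-10,0,0,0],[-1,0,0,-16,0,0,0],[-1,0,0,-16,0,0,0]]]'; python3 -c "
from h import *
rel([.5657,.0617,.235],down(94.05))"
```

```text
shift cm [ -9.98  13.6  -15.94] turn deg [-1.000e-02  2.300e-01 -1.224e+01]
time_s: 2.85
eef_pos: [0.4495, -0.059, 0.2389]
eef_rot: [0.006, 0.071, 0.997, -0.001]
wrist_force: [0.2, 0.2, -2.6]
opening: 0.152
grasp_force: 61.6
shift cm [-9.78 13.6   0.49] turn deg [ -0.11   0.63 -12.22]
```

```bash
python3 -m handwheel '[[[-1,-9.8,13.6,0.3,0,0.6,-12.2],[-1,-9.8,13.6,0.3,0,0.6,-12.2],[-1,-9.8,13.6,0.3,0,0.6,-12.2],[-1,-9.8,13.6,0.3,0,0.6,-12.2],[-1,-9.8,13.6,0.3,0,0.6,-12.2],[-1,-9.8,13.6,0.3,0,0.6,-12.2]]]'; python3 - <<'E'
from h import *
rel([.5657,.0617,.235],down(94.05))
for n in ('top','side'):
    f,W,c=snap(n); cv2.imwrite(f'pics/{n}1.png',f); np.savez(f'{n}1.npz',f=f,W=W)
    hsv=cv2.cvtColor(f,cv2.COLOR_BGR2HSV); H,S,V=[hsv[...,i].astype(int) for i in range(3)]
    x,y,z=W[...,0],W[...,1],W[...,2]
    m=(abs(H-110)<15)&(S>110)&(x>.45)&(x<.68)&(y>-.05)&(y<.2)&(z>.12)
    P=W[m]; a=np.radians(4.05)
    px=(P[:,0]-.6505)*np.cos(a)+(P[:,1]-.0677)*np.sin(a); py=-(P[:,0]-.6505)*np.sin(a)+(P[:,1]-.0677)*np.cos(a)
    top=P[:,2]>np.percentile(P[:,2],60)
    print(n,len(P),'px',np.percentile(px,[1,50,99]),'py',np.percentile(py,[1,99]),'z',np.percentile(P[:,2],[1,50,98]))
    print(cv2.minAreaRect((P[P[:,2]>.195][:,:2]*1000).astype(np.float32)))
f=cv2.hconcat([cv2.resize(cv2.imread('pics/top1.png')[130:290,230:390],(400,400)),cv2.resize(cv2.imread('pics/side1.png')[150:330,200:380],(400,400))])
cv2.imwrite('pics/c1.png',f)
E
```

```text
time_s: 3.6
eef_pos: [0.562, 0.0619, 0.23]
eef_rot: [-0.006, -0.034, 0.999, 0.001]
wrist_force: [-0.3, 0.0, -2.5]
opening: 0.156
grasp_force: 61.5
shift cm [-0.36 -0.04 -0.5 ] turn deg [ 0.16 -0.63 -0.11]
top 464 px [-0.1436939 -0.1235739 -0.1039692] py [-0.0233097   0.04979024] z [0.15508317 0.15968885 0.37918938]
((521.981201171875, 58.7701530456543), (104.18138122558594, 40.697227478027344), 86.23529815673828)
side 2258 px [-0.1436218  -0.08201909 -0.02220687] py [-0.04864988  0.0547487 ] z [0.15878484 0.18902536 0.22105537]
((570.4989013671875, 66.33187866210938), (128.8152618408203, 106.83409881591797), 3.969240188598633)
```

View pics/c1.png

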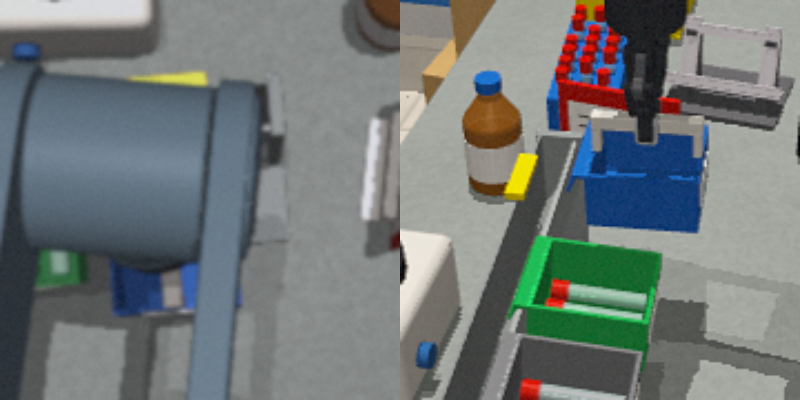

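The top view is covered by the arm. The side view shows the bin level in the grip, its lip facing the panel and its middle within 1 mm of the yellow cap's middle along the rail.

```bash
python3 - <<'E'
from h import *
u=np.array([np.cos(np.radians(4.05)),np.sin(np.radians(4.05))]); c=np.array([.6505,.0677])-.057*u
print(c,cur()[0]); rel([c[0],c[1],.232],down(94.05)); rel([c[0],c[1],.188],down(94.05))
E
```

```text
[0.59364234 0.06367426] [0.56241854 0.06178965 0.23055801]
shift cm [-3.13 -0.03 -0.18] turn deg [ 0.15 -0.57 -0.12]
shift cm [-3.17 -0.04  4.22] turn deg [ 0.15 -0.57 -0.12]
```

```bash
python3 -m handwheel '[[[-1,-1.5,0,-0.2,0,-0.3,0],[-1,-3.1,0,-0.2,0,-0.6,0],[-1,-3.1,0,-0.2,0,-0.6,0],[-1,-3.1,0,-0.2,0,-0.6,0],[-1,-3.1,0,-0.2,0,-0.6,0]]]'; python3 - <<'E'
from h import *
a=np.radians(4.05);u=np.array([np.cos(a),np.sin(a)]); c=np.array([.6505,.0677])-.057*u
print(cur()[0]); rel([c[0],c[1],.232],down(94.05)); rel([c[0],c[1],.186],down(94.05))
f,W,c=snap('side'); cv2.imwrite('pics/s2.png',cv2.resize(f[170:290,220:380],(800,600),interpolation=2))
hsv=cv2.cvtColor(f,cv2.COLOR_BGR2HSV); H,S,V=[hsv[...,i].astype(int) for i in range(3)]
x,y,z=W[...,0],W[...,1],W[...,2]
P=W[(abs(H-110)<15)&(S>110)&(x>.45)&(x<.70)&(y>-.05)&(y<.2)&(z>.12)]
px=(P[:,0]-.6505)*np.cos(a)+(P[:,1]-.0677)*np.sin(a);py=-(P[:,0]-.6505)*np.sin(a)+(P[:,1]-.0677)*np.cos(a)
print(np.percentile(px,[.5,1,50,99,99.5]),np.percentile(py,[1,99]))
E
```

```text
time_s: 4.32
eef_pos: [0.5936, 0.0648, 0.2321]
eef_rot: [0.0, -0.035, 0.999, 0.001]
wrist_force: [0.1, 0.6, -2.4]
opening: 0.15
grasp_force: 61.5
[0.5936387  0.06481079 0.23207627]
shift cm [ 0.01 -0.11  0.01] turn deg [ 0.16  0.02 -0.04]
shift cm [ 0.01 -0.13  4.61] turn deg [ 0.16  0.02 -0.04]
[-0.112431   -0.11222107 -0.05159511  0.00980776  0.02762133] [-0.04786089  0.05559418]
```

View pics/s2.png

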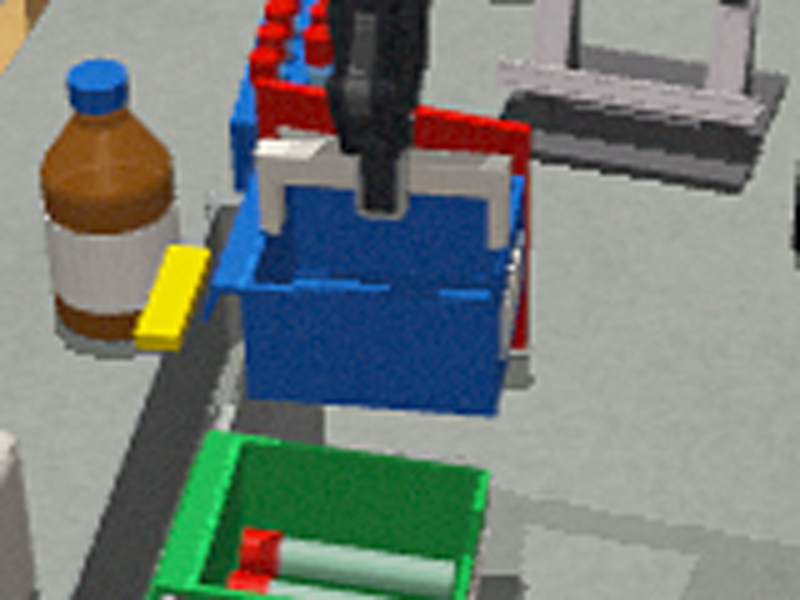

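The picture shows the bin's lip just above and behind the rail, with its rear wall about 2 mm in front of the rail face. Now I lower it.

```bash
python3 -m handwheel '[[[-1,0,-0.1,1.5,0.1,0,0],[-1,0,-0.1,3,0.1,0,0],[-1,0,-0.1,4.4,0.1,0,0],[-1,0,-0.1,4.8,0.1,0,0],[-1,0,-0.1,4.8,0.1,0,0],[-1,0,-0.1,4.8,0.1,0,0]]]'; python3 -m handwheel '[[[-1,0,0,0.3,0,0,0],[-1,0,0,0.5,0,0,0],[-1,0,0,0.5,0,0,0]]]'
```

```text
time_s: 5.12
eef_pos: [0.5944, 0.0638, 0.1849]
eef_rot: [0.001, -0.035, 0.999, 0.0]
wrist_force: [-0.2, -0.7, -2.0]
opening: 0.151
grasp_force: 61.5
time_s: 5.5
eef_pos: [0.5941, 0.0639, 0.1795]
eef_rot: [0.001, -0.035, 0.999, 0.0]
wrist_force: [-0.8, 0.2, -1.5]
opening: 0.149
grasp_force: 61.7
```

```bash
python3 -m handwheel '[[[-1,0,0,0.1,0,0,0],[-1,0,0,0.2,0,0,0],[-1,0,0,0.2,0,0,0]]]'; python3 - <<'E'
from h import *
f,W,c=snap('side'); cv2.imwrite('pics/s3.png',cv2.resize(f[180:300,220:380],(800,600),interpolation=2))
hsv=cv2.cvtColor(f,cv2.COLOR_BGR2HSV); H,S,V=[hsv[...,i].astype(int) for i in range(3)]
x,y,z=W[...,0],W[...,1],W[...,2];a=np.radians(4.05)
P=W[(abs(H-110)<15)&(S>110)&(x>.45)&(x<.70)&(y>-.05)&(y<.2)&(z>.09)]
px=(P[:,0]-.6505)*np.cos(a)+(P[:,1]-.0677)*np.sin(a);py=-(P[:,0]-.6505)*np.sin(a)+(P[:,1]-.0677)*np.cos(a)
print(np.percentile(px,[.5,1,50,99,99.5]),np.percentile(py,[1,99]),np.percentile(P[:,2],[1,99]))
E
```

```text
time_s: 5.88
eef_pos: [0.5941, 0.0638, 0.1786]
eef_rot: [0.001, -0.035, 0.999, 0.0]
wrist_force: [-6.1, -0.1, 6.8]
opening: 0.148
grasp_force: 63.0
[-0.11155111 -0.11138772 -0.04851337  0.01085542  0.01540265] [-0.04904814  0.05498329] [0.10865117 0.1703736 ]
```

View pics/s3.png

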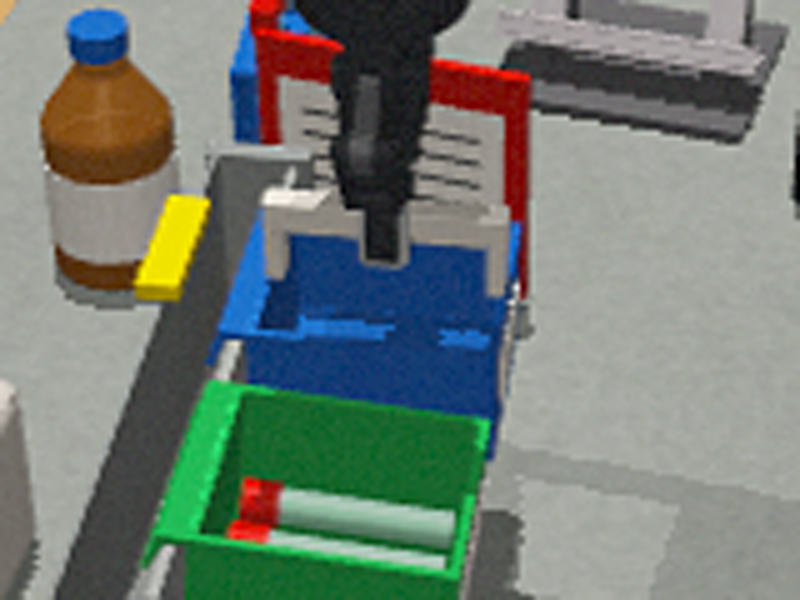

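The picture shows the lip hooked over the rail, and the wrist force of +6.8 N confirms it rests there. Now I release it.

```bash
python3 -m handwheel '[[[-0.4,0,0,0,0,0,0],[-0.4,0,0,0,0,0,0],[-0.4,0,0,0,0,0,0],[-0.4,0,0,-1,0,0,0],[-0.4,0,0,-3,0,0,0],[-0.4,0,0,-7,0,0,0],[-0.4,0,0,-12,0,0,0],[-0.4,0,0,-12,0,0,0]]]'; python3 -m handwheel '[[[0.2,5,-6,0,0,0,0],[0.2,10,-12,0,0,0,0],[0.2,10,-18,0,0,0,0],[0.2,10,-22,0,0,0,0],[0.2,10,-22,0,0,0,0]]]'; python3 - <<'E'
from h import *
p,R,o=cur(); print(p,o['q'])
im=[]
for n in ('top','side'):
    f,W,c=snap(n); np.savez(f'{n}3.npz',f=f,W=W)
    im.append(cv2.resize(f[130:290,90:410] if n=='top' else f[170:330,200:400],(640,320) if n=='top' else (350,280),interpolation=2))
    hsv=cv2.cvtColor(f,cv2.COLOR_BGR2HSV); H,S,V=[hsv[...,i].astype(int) for i in range(3)]
    x,y,z=W[...,0],W[...,1],W[...,2];a=np.radians(4.05)
    P=W[(abs(H-110)<15)&(S>110)&(x>.45)&(x<.70)&(y>-.02)&(y<.13)&(z>.09)]
    px=(P[:,0]-.6505)*np.cos(a)+(P[:,1]-.0677)*np.sin(a);py=-(P[:,0]-.6505)*np.sin(a)+(P[:,1]-.0677)*np.cos(a)
    print(n,np.percentile(px,[1,50,99]),np.percentile(py,[1,99]),np.percentile(P[:,2],[1,99]),cv2.minAreaRect((P[P[:,2]>.14][:,:2]*1000).astype(np.float32)))
c=np.zeros((600,640,3),np.uint8);c[:320]=im[0];c[320:,:350]=im[1];cv2.imwrite('pics/c3.png',c)
E
```

```text
time_s: 6.92
eef_pos: [0.5965, 0.0636, 0.3035]
eef_rot: [0.005, -0.035, 0.999, -0.0]
wrist_force: [0.5, -0.6, 0.1]
opening: 0.301
grasp_force: 0.0
time_s: 7.55
eef_pos: [0.5086, -0.1666, 0.2964]
eef_rot: [-0.0, -0.032, 0.999, 0.0]
wrist_force: [0.6, 0.9, 0.4]
opening: 0.599
grasp_force: 0.0
[ 0.50857415 -0.166597    0.29636686] [-5.38669612e-01  4.25666662e-02  1.62723477e+00  2.84219467e-04
  1.47228410e+00 -2.17345267e+00]
top [-0.11200739 -0.04285172  0.01353617] [-0.04921019  0.04881613] [0.09650225 0.16560467] ((601.8692016601562, 64.18197631835938), (129.4007568359375, 101.30291748046875), 4.49529504776001)
side [-0.11302255 -0.04813337  0.01305576] [-0.04938231  0.05416786] [0.10265907 0.16883377] ((602.872314453125, 49.100215911865234), (130.4670867919922, 142.6829376220703), 4.225520610809326)
```

View pics/c3.png

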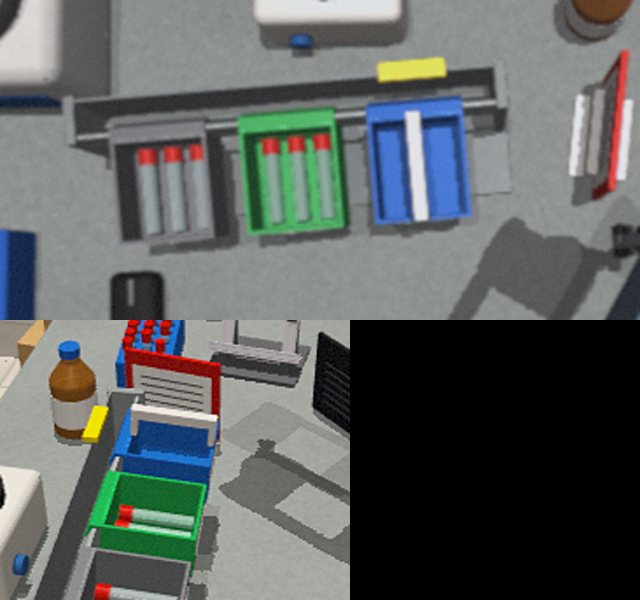

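The pictures show the blue bin hanging squarely under the yellow cap at (415,160), centred within about 1 mm, with the neighbours unmoved. Next I measure the rest's profile and the board.

```bash
python3 - <<'E'
from h import *
b=np.radians(-96); r=np.array([np.cos(b),np.sin(b)]); yv=np.array([-r[1],r[0]])
for n in ('top','side'):
  for k in ('0',):
    D=np.loadtxt(n+'_rest.txt'); P=D[:,:3]; d=P[:,:2]-[.5422,-.3904]; pr=d@r*1000; py=d@yv*1000
    print(n,'py ext',np.percentile(py,[.5,1,99,99.5]),'high',np.percentile(py[P[:,2]>.06],[1,99]))
    for z0 in np.arange(.022,.118,.006):
        m=(P[:,2]>=z0)&(P[:,2]<z0+.006)
        if m.sum()>5: print(round(z0+.003,3),m.sum(),'pr',np.round(np.percentile(pr[m],[2,10,25,50,75,90,98]),1))
    m=(P[:,2]>.085); print('hi line yaw',cv2.fitLine(P[m,:2].astype(np.float32),cv2.DIST_HUBER,0,.001,.001).ravel())
for n in ('top','side'):
    d=np.load(n+'3.npz'); f,W=d['f'],d['W']; hsv=cv2.cvtColor(f,cv2.COLOR_BGR2HSV); H,S,V=[hsv[...,i].astype(int) for i in range(3)]
    x,y,z=W[...,0],W[...,1],W[...,2]
    m=(x>.5)&(x<.75)&(y>-.2)&(y<-.1)&(z>.135)&(z<.17)&((H<8)|(H>172))&(S>140)
    P=W[m]; r_=cv2.minAreaRect((P[:,:2]*1000).astype(np.float32)); l=cv2.fitLine((P[:,:2]*1000).astype(np.float32),cv2.DIST_HUBER,0,.01,.01).ravel(); print(n,len(P),r_,l,np.degrees(np.arctan2(l[1],l[0])),np.percentile(P[:,2],[5,50,95]))
E
```

```text
top py ext [-75.57226064 -74.25644641  72.71318533  74.22690878] high [-61.69283537  68.68537188]
0.025 65 pr [-36.4 -35.8 -13.3 -10.1  -7.2  -5.4  30.1]
0.031 351 pr [-37.6 -23.9 -20.1 -15.7 -11.8  -9.   -7.6]
0.037 229 pr [-38.7 -37.5 -36.3 -33.3 -20.2  -8.6  -6.6]
0.043 160 pr [-37.2 -36.2 -34.8 -33.5 -28.9  -6.1  -4.4]
0.049 151 pr [-35.4 -34.  -33.2 -31.8  -7.2  -4.2  -1.7]
0.055 35 pr [-5.1 -4.5 -3.8 -2.6 -1.3 -1.  -0.5]
0.061 40 pr [-2.6 -1.9 -1.1 -0.1  0.8  1.6  2.2]
0.067 38 pr [-0.3  0.1  0.8  1.5  2.4  3.7 12.8]
0.073 39 pr [ 1.8  2.4  2.9  3.8  4.9  6.  34.7]
0.079 49 pr [ 2.7  4.2  4.8  6.3  7.4  8.5 11.2]
0.085 37 pr [ 6.2  6.5  7.5  8.5  9.1  9.8 16.7]
0.091 166 pr [ 7.9  9.  10.2 11.6 31.6 35.6 38.4]
0.097 164 pr [ 8.8 11.1 12.1 13.6 15.5 20.3 36. ]
0.103 138 pr [11.9 13.2 14.1 15.4 17.3 18.5 20.6]
0.109 68 pr [13.7 15.5 16.8 18.4 20.4 22.1 22.8]
hi line yaw [ 0.9958099  -0.0914475   0.5463771  -0.40522072]
side py ext [-77.49688417 -75.9426136   69.19091827  71.75246468] high [-63.53971934  67.38471685]
0.025 29 pr [-40.9 -39.2 -36.9 -34.4 -23.   24.8  30.2]
0.031 31
[... 565 characters left out ...]
 ]
0.097 95 pr [ 2.8  6.2  8.3 10.  12.5 16.2 20. ]
0.103 92 pr [ 5.8  8.  10.1 12.9 15.2 17.2 19.1]
0.109 42 pr [ 5.5  7.5 10.7 13.1 16.2 19.6 25.5]
0.115 18 pr [ 8.9 10.2 11.8 14.2 16.4 17.9 19.6]
hi line yaw [ 0.9948847  -0.10101677  0.542527   -0.4021486 ]
top 234 ((640.8652954101562, -146.25119018554688), (6.3788862228393555, 148.04161071777344), 82.87767028808594) [ 9.9190605e-01 -1.2697382e-01  6.4063696e+02 -1.4534624e+02] -7.294755 [0.13706157 0.14667611 0.14959905]
side 382 ((640.7203369140625, -143.77842712402344), (16.499908447265625, 151.21791076660156), 84.12162780761719) [ 9.9263573e-01 -1.2113780e-01  6.4019159e+02 -1.4234853e+02] -6.9577723 [0.13608233 0.14597847 0.153122  ]
```

```bash
python3 -c "
from h import *
rel([.6408,-.1455,.19],down(82.9));rel([.6408,-.1455,.111],down(82.9))"
```

```text
shift cm [-13.27   0.84  10.63] turn deg [ 0.12 -0.02 10.99]
shift cm [-13.27   0.82  18.53] turn deg [ 0.12 -0.02 10.99]
```

```bash
python3 -m handwheel '[[[0.2,-5,0.3,2,0,0,4],[0.2,-10,0.6,5,0,0,8],[0.2,-13.3,0.8,8,0,0,11],[0.2,-13.3,0.8,10.6,0,0,11],[0.2,-13.3,0.8,10.6,0,0,11],[0.2,-13.3,0.8,10.6,0,0,11]]]'; python3 -c "
from h import *
rel([.6408,-.1455,.19],down(82.9));rel([.6408,-.1455,.111],down(82.9))"
```

```text
time_s: 8.4
eef_pos: [0.6421, -0.1444, 0.1923]
eef_rot: [0.001, 0.06, 0.998, 0.0]
wrist_force: [0.2, -0.1, 0.8]
opening: 0.603
grasp_force: 0.0
shift cm [ 0.11 -0.13  0.23] turn deg [0.05 0.09 0.17]
shift cm [ 0.13 -0.13  8.13] turn deg [0.05 0.09 0.17]
```

```bash
python3 -m handwheel '[[[0.2,0.1,-0.1,4,0,0,0.2],[0.2,0.1,-0.1,8.1,0,0,0.2],[0.2,0.1,-0.1,8.1,0,0,0.2],[-1,0.1,-0.1,8.1,0,0,0.2],[-1,0.1,-0.1,8.1,0,0,0.2],[-1,0.1,-0.1,8.1,0,0,0.2],[-1,0.1,-0.1,8.1,0,0,0.2],[-1,0.1,-0.1,8.1,0,0,0.2],[-1,0.1,-0.1,8.1,0,0,0.2]]]'; python3 -m handwheel '[[[-1,0,0,-2,0,0,0],[-1,0,0,-6,0,0,0],[-1,0,0,-11,0,0,0],[-1,0,0,-15,0,0,0],[-1,0,0,-15,0,0,0],[-1,0,0,-15,0,0,0]]]'
```

```text
time_s: 9.52
eef_pos: [0.6423, -0.1468, 0.1129]
eef_rot: [0.002, 0.063, 0.998, -0.0]
wrist_force: [-0.9, 0.1, 6.4]
opening: 0.083
grasp_force: 59.7
time_s: 10.28
eef_pos: [0.6398, -0.146, 0.2593]
eef_rot: [-0.0, 0.063, 0.998, 0.001]
wrist_force: [-0.5, 0.1, -2.1]
opening: 0.084
grasp_force: 58.7
```

```bash
cat >> h.py <<'E'
def goal(up,out,along=0.0015,C=(.5434,-.379,.030),yaw=-95.8,tilt=20):
    b,t=np.radians([yaw,tilt]); rx=np.array([np.cos(b),np.sin(b),0]); z=np.array([0,0,1.])
    bz=np.sin(t)*rx+np.cos(t)*z; bx=np.cos(t)*rx-np.sin(t)*z; by=np.cross(bz,bx)
    return np.array(C)+(.105+up)*bz-(.004+out)*bx+along*by, Ro.from_matrix(np.c_[np.cross(-bx,-bz),-bx,-bz])
E
python3 - <<'E'
from h import *
p,R=goal(.06,.006); print(p); rel(p,R)
E
```

```text
[ 0.540139   -0.42594719  0.18846948]
shift cm [  6.38 -29.04   7.05] turn deg [-19.91   0.19  -1.39]
```

```bash
python3 -m handwheel '[[[-1,3,-5,0,0,0,0],[-1,6.4,-10,0,-5,0,-1],[-1,6.4,-15,0,-10,0,-1.4],[-1,6.4,-20,0,-15,0,-1.4],[-1,6.4,-25,1,-20,0,-1.4],[-1,6.4,-29,3.5,-20,0.2,-1.4],[-1,6.4,-29,7,-20,0.2,-1.4],[-1,6.4,-29,7,-20,0.2,-1.4],[-1,6.4,-29,7,-20,0.2,-1.4]]]'; python3 - <<'E'
from h import *
p,R=goal(.06,.006); rel(p,R); print(cur()[2]['q'])
im=[]
for n in ('top','side'):
    f,W,c=snap(n); np.savez(f'{n}4.npz',f=f,W=W)
    im.append(cv2.resize(f[150:310,400:600] if n=='top' else f[90:250,250:450],(400,320),interpolation=2))
    hsv=cv2.cvtColor(f,cv2.COLOR_BGR2HSV); H,S,V=[hsv[...,i].astype(int) for i in range(3)]
    x,y,z=W[...,0],W[...,1],W[...,2]
    P=W[(x>.4)&(x<.66)&(y>-.5)&(y<-.3)&(z>.08)&(z<.27)&((H<8)|(H>172))&(S>140)]
    b=np.radians(-95.8); rx=np.array([np.cos(b),np.sin(b),0])
    t=np.radians(20);bz=np.sin(t)*rx+np.cos(t)*np.array([0,0,1]);bx=np.cos(t)*rx-np.sin(t)*np.array([0,0,1]);by=np.cross(bz,bx)
    d=P-[.5434,-.379,.03]
    for q,k in ((bx,'bx'),(by,'by'),(bz,'bz')): print(n,k,np.round(np.percentile(d@q,[1,25,50,75,99])*1000,1))
cv2.imwrite('pics/c4.png',cv2.hconcat(im))
E
```

```text
time_s: 11.4
eef_pos: [0.5404, -0.425, 0.1884]
eef_rot: [0.009, 0.05, 0.983, 0.175]
wrist_force: [0.4, -0.7, -1.6]
opening: 0.087
grasp_force: 63.9
shift cm [ 0.02 -0.08 -0.04] turn deg [ 0.18 -0.03  0.01]
[-0.94734958  0.61957804  1.14394405  0.23098692  1.64487322 -2.43105232]
top bx [-17.5 -15.2 -14.4 -13.4  -9.5]
top by [-72.2 -58.7 -14.4  56.7  73.9]
top bz [ 62.  127.3 184.2 195.3 203.6]
side bx [-25.4 -20.  -17.4 -15.1  -8.7]
side by [-73.9 -62.1 -14.3  52.5  74.3]
side bz [ 67.1  86.5 165.9 193.3 206. ]
```

View pics/c4.png

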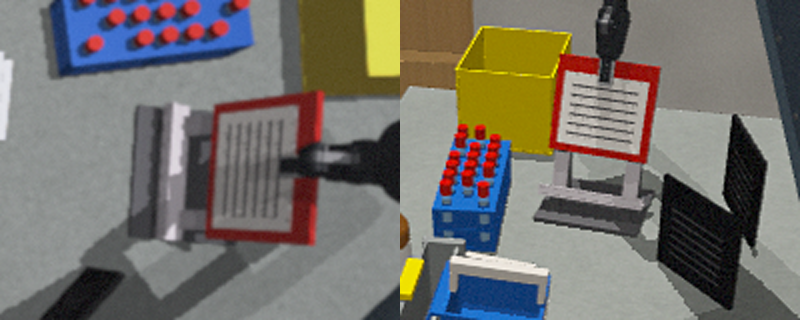

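The picture shows the board squarely above the rest, sheet outwards, front face at bx −14 mm and bottom 60 mm above the corner as planned. I lower it, then move it back to the slope.

```bash
python3 -m handwheel '[[[-1,0,-0.1,1.5,0.2,0,0],[-1,0,-0.1,3.5,0.2,0,0],[-1,0,-0.1,5.2,0.2,0,0],[-1,0,-0.1,5.6,0.2,0,0],[-1,0,-0.1,5.6,0.2,0,0]]]'; python3 -m handwheel '[[[-1,0,-0.2,0,0,0,0],[-1,0,-0.4,0,0,0,0],[-1,0,-0.4,0,0,0,0]]]';python3 -c "
from h import *
rel(*goal(0,0))"
```

```text
time_s: 12.12
eef_pos: [0.5426, -0.4075, 0.1364]
eef_rot: [0.009, 0.05, 0.984, 0.172]
wrist_force: [0.5, -0.6, -1.9]
opening: 0.088
grasp_force: 63.8
time_s: 12.5
eef_pos: [0.5427, -0.4109, 0.1366]
eef_rot: [0.01, 0.049, 0.984, 0.173]
wrist_force: [-0.5, 4.4, 3.0]
opening: 0.09
grasp_force: 64.5
shift cm [ 0.11 -0.26  0.6 ] turn deg [-0.04  0.11  0.07]
```

```bash
python3 -m handwheel '[[[-1,0,0.1,0.1,0,0,0],[-1,0,0.1,0.3,0,0,0],[-1,0,0.1,0.3,0,0,0]]]';python3 -c "
from h import *
rel(*goal(0,0))"; python3 -m handwheel '[[[-1,0,0,0.1,0,0,0],[-1,0,0,0.2,0,0,0],[-1,0,0,0.2,0,0,0]]]';python3 -c "
from h import *
rel(*goal(0,0))"
```

```text
time_s: 12.88
eef_pos: [0.5427, -0.4093, 0.1329]
eef_rot: [0.01, 0.05, 0.984, 0.172]
wrist_force: [2.1, 4.5, 2.2]
opening: 0.085
grasp_force: 64.3
shift cm [ 0.09 -0.28  0.2 ] turn deg [-0.12  0.09  0.05]
time_s: 13.25
eef_pos: [0.5426, -0.4086, 0.131]
eef_rot: [0.009, 0.05, 0.984, 0.172]
wrist_force: [1.9, 5.8, 3.5]
opening: 0.084
grasp_force: 64.3
shift cm [ 0.07 -0.27 -0.  ] turn deg [-0.12  0.07  0.04]
```

```bash
python3 -m handwheel '[[[-1,0,0.1,0.1,0,0,0],[-1,0,0.1,0.2,0,0,0],[-1,0,0.1,0.2,0,0,0]]]';python3 -c "
from h import *
rel(*goal(0,0))"; python3 -m handwheel '[[[-1,0,0,0.1,0,0,0],[-1,0,0,0.2,0,0,0],[-1,0,0,0.2,0,0,0]]]';python3 -c "
from h import *
rel(*goal(0,0))"
```

```text
time_s: 13.62
eef_pos: [0.5426, -0.4078, 0.1297]
eef_rot: [0.01, 0.05, 0.984, 0.172]
wrist_force: [0.6, 0.1, 2.8]
opening: 0.09
grasp_force: 64.7
shift cm [ 0.06 -0.31 -0.15] turn deg [-0.21  0.09  0.03]
time_s: 14.0
eef_pos: [0.543, -0.4078, 0.1294]
eef_rot: [0.01, 0.05, 0.984, 0.171]
wrist_force: [-0.6, -0.1, 9.3]
opening: 0.083
grasp_force: 65.7
shift cm [ 0.11 -0.31 -0.17] turn deg [-0.28  0.15  0.06]
```

Contact with the ledge: 9 N upwards. I ease the board back against the slope and look before letting go.

```bash
python3 -m handwheel '[[[-1,0,-0.1,-0.1,0,0,0],[-1,0,-0.2,-0.1,0,0,0],[-1,0,-0.2,-0.1,0,0,0]]]'; python3 - <<'E'
from h import *
rel(*goal(0,0))
im=[]
for n in ('top','side'):
    f,W,c=snap(n); np.savez(f'{n}5.npz',f=f,W=W)
    im.append(cv2.resize(f[170:290,440:590] if n=='top' else f[110:230,280:430],(400,320),interpolation=2))
    hsv=cv2.cvtColor(f,cv2.COLOR_BGR2HSV); H,S,V=[hsv[...,i].astype(int) for i in range(3)]
    x,y,z=W[...,0],W[...,1],W[...,2]
    P=W[(x>.4)&(x<.66)&(y>-.5)&(y<-.3)&(z>.02)&(z<.27)&((H<8)|(H>172))&(S>140)]
    b=np.radians(-95.8); rx=np.array([np.cos(b),np.sin(b),0])
    t=np.radians(20);bz=np.sin(t)*rx+np.cos(t)*np.array([0,0,1]);bx=np.cos(t)*rx-np.sin(t)*np.array([0,0,1]);by=np.cross(bz,bx)
    d=P-[.5434,-.379,.03]
    for q,k in ((bx,'bx'),(by,'by'),(bz,'bz')): print(n,k,np.round(np.percentile(d@q,[1,25,50,75,99])*1000,1))
    A=np.c_[d@by,d@bz,np.ones(len(d))]; k=np.abs(d@bx-np.median(d@bx))<.005; print('tilt err deg',np.degrees(np.linalg.lstsq(A[k],(d@bx)[k],rcond=None)[0][:2]))
cv2.imwrite('pics/c5.png',cv2.hconcat(im))
E
```

```text
time_s: 14.38
eef_pos: [0.5429, -0.4082, 0.1293]
eef_rot: [0.01, 0.049, 0.984, 0.173]
wrist_force: [1.0, 4.8, 9.2]
opening: 0.079
grasp_force: 65.3
shift cm [ 0.1  -0.26 -0.17] turn deg [-0.07  0.08  0.09]
top bx [-13.3 -11.  -10.1  -9.2  -5. ]
top by [-71.9 -60.4 -19.   56.1  73.9]
top bz [  3.5  81.1 124.6 135.  142.1]
tilt err deg [-0.15161877  0.52192081]
side bx [-21.2 -15.7 -13.3 -10.9  -4.9]
side by [-73.7 -62.8 -14.6  58.1  75. ]
side bz [ 11.4  58.4 121.9 133.4 144.6]
tilt err deg [0.1510582  0.13645955]
```

View pics/c5.png

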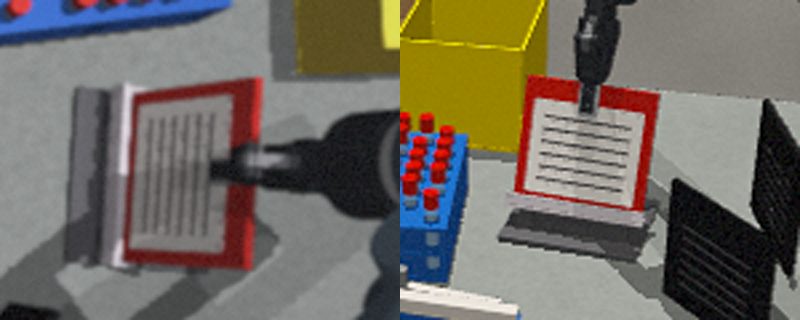

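The picture shows the board's foot behind the toe strip and its back on the slope, centred within about 1 mm. Now I release it.

```bash
python3 -m handwheel '[[[-0.6,0,0,0,0,0,0],[-0.6,0,0,0,0,0,0],[-0.6,0,0,0,0,0,0],[-0.6,0,0,-1,0,0,0],[-0.6,0,0,-3,0,0,0],[-0.6,0,0,-7,0,0,0],[-0.6,0,0,-12,0,0,0],[-0.6,0,0,-12,0,0,0]]]'; python3 -m handwheel '[[[-0.6,8,4,0,3,0,0],[-0.6,14,8,0,6,0,0],[-0.6,18,10,0,6,0,0],[-0.6,18,10,0,6,0,0],[-0.6,18,10,0,6,0,0]]]'; python3 - <<'E'
from h import *
im=[]
for n in ('top','side'):
    f,W,c=snap(n); 
    im.append(cv2.resize(f,(400,300)) if 0 else cv2.resize(f[130:330,90:590] if n=='top' else f[100:340,200:500],(640,256) if n=='top' else (425,340),interpolation=2))
    hsv=cv2.cvtColor(f,cv2.COLOR_BGR2HSV); H,S,V=[hsv[...,i].astype(int) for i in range(3)]
    x,y,z=W[...,0],W[...,1],W[...,2]
    P=W[(x>.4)&(x<.66)&(y>-.5)&(y<-.3)&(z>.02)&(z<.27)&((H<8)|(H>172))&(S>140)&~((x>.6)&(y>-.4)&(z<.13))]
    b=np.radians(-95.8); rx=np.array([np.cos(b),np.sin(b),0])
    t=np.radians(20);bz=np.sin(t)*rx+np.cos(t)*np.array([0,0,1]);bx=np.cos(t)*rx-np.sin(t)*np.array([0,0,1]);by=np.cross(bz,bx)
    d=P-[.5434,-.379,.03]
    for q,k in ((bx,'bx'),(by,'by'),(bz,'bz')): print(n,k,np.round(np.percentile(d@q,[1,25,50,75,99])*1000,1))
    A=np.c_[d@by,d@bz,np.ones(len(d))]; k=np.abs(d@bx-np.median(d@bx))<.005; print('tilt err deg',np.degrees(np.linalg.lstsq(A[k],(d@bx)[k],rcond=None)[0][:2]))
    P=W[(abs(H-110)<15)&(S>110)&(x>.45)&(x<.70)&(y>-.02)&(y<.13)&(z>.14)]
    print('bin',cv2.minAreaRect((P[:,:2]*1000).astype(np.float32)))
c=np.zeros((600,640,3),np.uint8);c[:256]=im[0];c[256:596,:425]=im[1];cv2.imwrite('pics/c6.png',c)
E
```

```text
time_s: 15.48
eef_pos: [0.5394, -0.4532, 0.2482]
eef_rot: [0.013, 0.05, 0.985, 0.168]
wrist_force: [0.1, -0.2, 0.7]
opening: 0.199
grasp_force: 0.0
time_s: 16.1
eef_pos: [0.3681, -0.3373, 0.2756]
eef_rot: [0.007, 0.05, 0.992, 0.12]
wrist_force: [-0.0, 0.5, 0.4]
opening: 0.201
grasp_force: 0.0
top bx [-13.1 -11.2 -10.3  -9.3  -4.7]
top by [-71.1 -56.   -8.5  38.7  74.2]
top bz [  4.4 116.3 127.  136.2 141.4]
tilt err deg [-0.06124854  0.70192069]
bin ((601.79541015625, 65.1020736694336), (129.20248413085938, 102.80431365966797), 4.04075813293457)
side bx [-20.6 -15.5 -13.  -10.6  -5.2]
side by [-73.4 -63.  -19.   32.4  73.8]
side bz [ 11.7  93.5 125.7 134.9 143.7]
tilt err deg [-0.15820633 -0.01551121]
bin ((600.8881225585938, 67.39456939697266), (129.33547973632812, 105.1234359741211), 3.859701156616211)
```

View pics/c6.png

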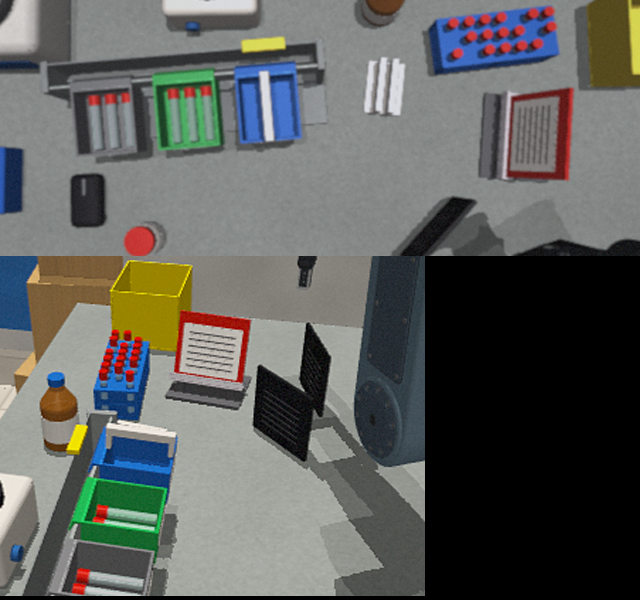

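The final picture shows the bin hanging at (268,105) under the yellow cap and the board leaning centred on the rest at (535,135), sheet outwards. The arm is clear, so I hand in.

```bash
python3 -c "
from bench import ctrl
print(ctrl.hand_in())"
```

```text
the job is handed in; nothing more can be done
None
```

The blue bin hangs squarely in the free place, and the red board leans centred on the rest with its sheet outwards; I handed the job in at about 16 s with the arm clear, and no verdict was returned.

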